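# Close a hydrothermal autoclave with a tommy bar, hole by hole

### The arm

A 6-joint arm with a two-finger parallel gripper is mounted at the origin on a cart in front of the work surface, level with it; the furniture and walls round the work are solid. World frame = base frame: x ahead of the robot, y to its left, z up, the work surface at z = 0. Lengths are in m, angles in rad, forces in N, time in s.
With the tool pointing down it reaches from about 0.275 to 0.725 m from the base axis. Payload 5.6 kg.
Tool frame: the origin (TCP) lies at the very end of the fingers, on their centre line; the grasp point (between the pads) lies 19 mm behind it (manip.tcp_to_grasp is the distance from the TCP to the grasp point, in m); z points along the fingers, y is the line along which they close (so a half turn about z gives the same grasp; the last joint's range is limited). The gripper opens to 85 mm and grips with 20 to 120 N. Pads are 22 mm wide; open, the fingers measure 114 mm over their backs; the gripper's body (76 mm by 85 mm) begins 54 mm behind the grasp point. The pads swing forward as they close: fully open they stand 13 mm farther back than shut.
Start: joints at [-0.92, 0.255, 0.108, 0, -1.424, -0.285], TCP at [0.197, -0.514, 0.231] pointing down, gripper open.
Joint ranges: [-2.95, 2.95], [-1.21, 1.97], [-1.09, 1.5], [-2.87, 1.71], [-2.94, -0.07], [-3.05, 3.05]. Speed limits (rad/s): [2.57, 2.57, 3.14, 3.14, 3.14, 3.14].

### API

Orientations are given as [roll, pitch, yaw] about the fixed x, y, z axes, in that order (R = Rz(yaw) Ry(pitch) Rx(roll)).
In Python, from workcell import manip gives the robot as it stands.
- The arm moves only by the tool servo_tool, never from a script. Its argument "targets" is a list of rows, each an object with "slide": the shift along the tool's x, y, z as a fraction of full scale, a list of three; "yaw": the turn about the tool's z as a fraction of full scale. In form: [{"slide": [tx, ty, tz], "yaw": yaw}, ...]. A call has 1 to 8 rows; each row shifts and turns the commanded pose from where the row before left it, along the tool's axes as they then stand; what a row does not reach is not made up. Full scale, the value 1, is 0.04 m for a shift and 0.5 rad for a turn. A row lasts 1/8 s, in which the tool goes at most 62.5 mm and 10.7 degrees, less where a joint would pass 70% of its speed; a pose out of reach is approached as far as the arm can. A call with a number of a shift or a turn outside -1 to 1 is refused whole. A call with a gripper value outside its range is refused whole. "claw" is the opening, from 0 (shut) to 1 (fully open), set as the call begins (left out, the last holds). The fingers move at their own pace and stop on an object; "force" is the grip in N (left out, the last holds). Time passes only in rows, so rows that do not move let the fingers close. It gives the time, the measured TCP pose, the force, the opening and the grip force at its end, in the units of the state.
- manip.get_obs(): the state, without advancing time (a new reading comes with each control period).
- manip.snapshot(name): name is "scene" or "top" or "wrist"; returns the picture (480x640x3 uint8, red, green, blue); there is no depth.
- manip.camera_info(name): a dict with "fx", "fy", "cx", "cy" (pixels), "rvec" (rotation vector, rad) and "tvec" (3), from world to camera coordinates, as OpenCV has them; the wrist camera has in their place "T_tool_cam" (4x4, takes a point from camera to tool coordinates, whose origin is the TCP and whose axes are the flange's). Camera axes: x right, y down, z forward; pixel columns grow to the right and rows downward; lengths in m; the calibration is good to about 2 mm. The wrist camera is an equidistant fisheye: a pixel r from the principal point sees the ray r / f radians off the axis. A picture is of the moment at which its call begins: read the wrist's pose just before it. camera_info takes no time and is no camera call.
- manip.finish_job(): hands the job in; it is judged then, once.
The state is a dict: "time_s": time; "q": joint angles; "qvel": joint speeds; "joint_torque": joint torques, N m; "ee_pos": TCP position; "orientation": TCP orientation; "wrist_force": force on the tool from outside, world axes, zero at the start; "wrist_torque": the same for the moment, N m; "grip_width": finger opening in m; "grip_force": force on a finger pad.
Only numpy, scipy, OpenCV 4.12 (cv2) and the standard library are available. Lean on these libraries where they do the work, as an engineer would, in place of code of your own. Each camera call takes 0.05 s, during which the arm holds its last target. There are 200 camera calls.

### The job

Close the blue-banded autoclave: take the tommy bar from its rest, push it into the holes round the raised steel cap and turn the cap clockwise, moving the bar from hole to hole, until you feel the cap meet the seal; then give it an eighth of a turn more with the bar, no further, or the seal is crushed. Pull the bar out and lay it back in its rest the way it lay. Leave the glassware round about where it is.

Things in the scene. Friction and masses are not known exactly. Their poses are not given: they have to be found in the camera images.
- stand: Fixed grey base, 92 x 178 x 12 mm, with an aluminium block (top at 42 mm) clamping two steel autoclaves 69 mm wide. Origin on the bench under the axis of the one to close (blue band, shoulder at 70 mm, cap standing 3.5 mm off it); z up. The closed one (red band, cap 74 mm wide, top at 118 mm) stands 90 mm away along +y, the robot's left at yaw 0: not to be handled.
- cap (a joint): Turn of the blue-banded autoclave's cap in rad, growing as it is screwed down, clockwise seen from above. Starts at 0 to 0.2. The thread is so fine that it does not visibly sink. It turns stiffly, at about 0.4 N m, until it meets the seal, anywhere from 1.5 to 3.0 rad, different each time. There the torque jumps by about 0.17 N m, then climbs by about 0.2 N m per rad. The cap stays where it is left.
- cap_core (a point): On the cap's axis, at the height of its holes. The cap is a steel cylinder 74 mm wide and 46 mm high; its top is 20 mm above this point. Six level radial holes, 13 mm wide, 22 mm deep (ending 15 mm from the axis), 60 degrees apart, sit in its wall at this height. An eighth of a turn (0.79 rad) past contact it takes about 0.72 N m; the seal is under-pressed below 0.5 rad, crushed above 1.1 rad.
- cap_hole (a point): Centre of the mouth of one of the six holes, on the cap's wall, 37 mm from the axis; it turns with the cap.
- liner: Liner fixed inside the blue-banded autoclave, hidden; carries the seal on which the cap presses. Origin on the axis. Its place does not show how high the seal stands.
- bar: Tommy bar, 160 mm long, 160 g: black square grip, 100 x 18 x 18 mm, then a round steel rod, 10 mm in diameter, standing 60 mm out of the grip, with a domed end. Origin at the middle of the grip on the bar's axis; x points along the bar towards the rod's end.
- bar_tip (a point): End of the steel rod, on the bar's axis, 110 mm from the bar's origin.
- rest: White plastic rest, fixed, base 152 x 56 x 8 mm, with two notched uprights: one 43 mm behind the origin (-x; 22 mm wide, holds the grip) and one 80 mm ahead (+x; 14 mm wide, holds the rod), flared above, up to 63 mm high. Origin on the bench under the middle of the bar's grip; x along the bar towards the rod's end.
- rest_seat (a point): Where the bar's origin lies when it is home in the rest, 45 mm above the bench.
- rest_nose (a point): Where the end of the rod lies when the bar is home in the rest.
- beaker: 50 ml glass beaker with tan contents, 49 mm wide, 56 mm tall, a bystander; origin at the centre of its underside.
- liner_cup: White plastic liner cup, 52 mm wide, 50 mm tall, empty, a bystander; origin at the centre of its underside.
- vial_near: Small black-capped glass vial, 14 mm wide, 32 mm tall, a bystander; origin at the centre of its underside.
- vial_mid: Second small black-capped glass vial, 14 mm wide, 32 mm tall, a bystander; origin at the centre of its underside.
- pear_flask: Small pear-shaped flask lying on its side, 80 x 59 x 35 mm, a bystander; origin at the centre of its underside.
- stopper: Frosted glass stopper, 29 mm wide, 43 mm tall, a bystander; origin at the centre of its underside.

How it is judged:
On the way, in this order (a step that is already met when the one before it is completed fails the run):
1. the bar is pushed into a hole of the raised cap (distance between bar_tip and cap_core below 0.022 m), for 0.1 s.
2. the cap has been turned part of the way and the bar drawn out to change holes (value of joint cap above 0.45 rad and distance between bar_tip and cap_core above 0.04 m), for 0.1 s.
3. the bar, in a hole, tightens the cap on the seal (contact force between cap and liner above 8.9 N and distance between bar_tip and cap_core below 0.026 m), for 0.1 s.
At the end, for the whole second after the job is handed in: The blue-banded autoclave's cap presses its seal with 8.9 to 12.7 N (about 0.5 to 1.05 rad past contact), and the bar lies home in its rest (its origin within 12 mm of the seat and its end within 15 mm of the nose mark), at rest (contact force between cap and liner between 8.9 and 12.7 N and distance between bar and rest_seat below 0.012 m and distance between bar_tip and rest_nose below 0.015 m and linear speed of bar below 0.02 m/s); the robot touches nothing.
It fails at once if the seal is crushed: the cap presses it with more than 13 N (about 1.1 rad past contact) (contact force between cap and liner above 13 N).
It fails at once if a piece of glassware or the liner cup is shifted by more than 25 mm or tipped over (distance of any of beaker, liner_cup, vial_near, vial_mid, pear_flask, stopper from where it was at the start of the episode above 0.025 m or angle between any of beaker, liner_cup, vial_near, vial_mid, stopper's own z axis and vertical above 0.6 rad).
It also fails if it takes over 72 s, if anything falls off the work surface, if the arm or the gripper's body presses on something with over 40 N, if the wrist force passes 120 N, or if a joint passes its speed limit or range.

## Working session

There is one attempt and no reset: what is moved stays moved. The work goes in short steps, Python scripts to look and compute and a tool call to move; the robot and the scene stay as the last step left them, time stands still between calls to the robot, and variables do not carry over. Pictures are saved under pics/ and viewed, at most 12 in all, crops included, and the job is handed in when it is done.

Besides the shell and the picture viewer there is one more tool, called after "Request:" as name(argument=value, ...) on one line, values as JSON. servo_tool: Moves the arm, as the interface text tells. Its arguments: {"type":"object","properties":{"targets":{"type":"array","items":{"type":"object","properties":{"slide":{"type":"array","items":{"type":"number","minimum":-1,"maximum":1}},"yaw":{"type":"number","minimum":-1,"maximum":1}}}},"claw":{"type":"number"},"force":{"type":"number"}},"required":["targets"]}

```bash
mkdir -p pics; ls
python3 - <<'E'
from workcell import manip
import cv2
for n in ("scene","top"):
    cv2.imwrite(f"pics/{n}0.png",manip.snapshot(n)[:,:,::-1]); print(manip.camera_info(n))
print(manip.get_obs()); print(manip.camera_info("wrist"),manip.tcp_to_grasp)
E
```

```text
pics
{'fx': 460.6513652380179, 'fy': 460.6513652380179, 'cx': 315.0103999770629, 'cy': 241.14509092965244, 'rvec': array([ 0.60647462, -2.76322971,  1.03483454]), 'tvec': array([0.33041946, 0.41311766, 0.63509325])}
{'fx': 458.5123925288748, 'fy': 458.5123925288748, 'cx': 319.35327846602166, 'cy': 235.27538070864134, 'rvec': array([ 2.047184  , -2.10966911,  0.28009168]), 'tvec': array([-0.26299361,  0.52832899,  0.95817884])}
{'time_s': 0.1, 'q': array([-9.20372351e-01,  2.55721691e-01,  1.07115804e-01, -3.87670757e-04,
       -1.42387660e+00, -2.84570848e-01]), 'qvel': array([-0.00138958, -0.0013567 ,  0.00247319,  0.00022565, -0.00133665,
        0.00168621]), 'joint_torque': array([-3.71143076e-03, -3.87603056e+01,  2.38474917e+01,  5.37792876e+00,
       -3.77650707e-03,  1.07477248e-06]), 'ee_pos': array([ 0.19663105, -0.51318448,  0.23046644]), 'orientation': array([ 3.13986666e+00, -1.05406795e-04, -2.77579651e+00]), 'wrist_force': array([ 0.11260519,  0.58545892, -0.4573044 ]), 'wrist_torque': array([-0.02824655, -0.02810685, -0.05359087]), 'grip_force': 0.0, 'grip_width': 0.08550761297564018}
{'fx': 371.64829954431775, 'fy': 371.64829954431775, 'cx': 316.5957100047459, 'cy': 240.21593044084955, 'T_tool_cam': array([[-1.23985516e-04, -9.59157113e-01, -2.82873855e-01,
         7.15243835e-02],
       [ 9.99999840e-01, -2.75288908e-04,  4.95131718e-04,
         1.21020974e-04],
       [-5.52781143e-04, -2.82873748e-01,  9.59156993e-01,
        -1.42553581e-01],
       [ 0.00000000e+00,  0.00000000e+00,  0.00000000e+00,
         1.00000000e+00]])} 0.0187
```

View pics/scene0.png

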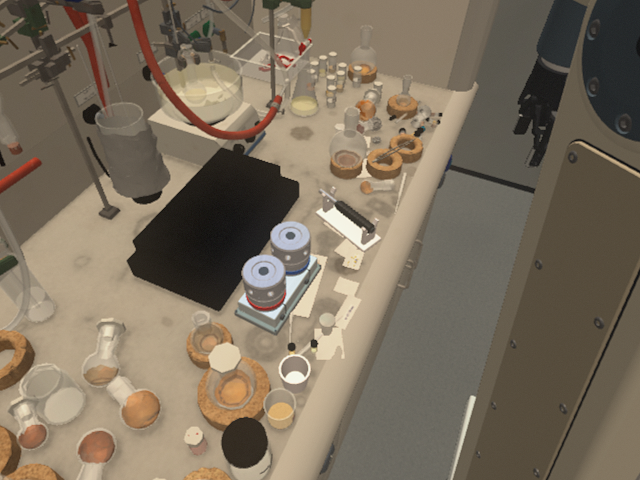

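View pics/top0.png

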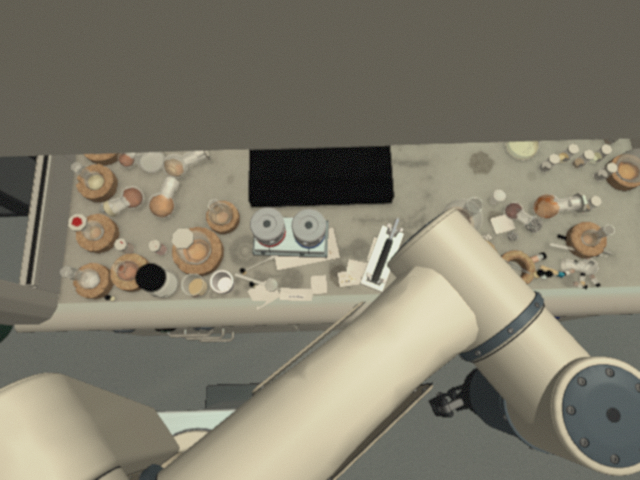

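The scene view shows the blue-banded cap at about (290,236), the red one at (263,270), and the bar in its rest from about (325,200) to (372,232). In the top view the blue cap is at about (309,227), the red one at (268,223), and the bar runs from (376,280) to (396,222).

```bash
cat > h.py <<'E'
import numpy as np, cv2
from workcell import manip
from scipy.spatial.transform import Rotation as Ro
def ray(n,px,obs=None):
    c=manip.camera_info(n); u,v=px
    a=np.array([(u-c['cx'])/c['fx'],(v-c['cy'])/c['fy']])
    if n=='wrist':
        r=np.linalg.norm(a); d=np.array([*(np.sin(r)*a/max(r,1e-9)),np.cos(r)])
        T=c['T_tool_cam']; R=Ro.from_euler('xyz',obs['orientation']).as_matrix()
        return obs['ee_pos']+R@T[:3,3], R@T[:3,:3]@d
    R=cv2.Rodrigues(c['rvec'])[0]; return -R.T@c['tvec'], R.T@np.array([*a,1])
def onz(n,px,z,obs=None):
    o,d=ray(n,px,obs); return o+d*(z-o[2])/d[2]
def proj(n,p,obs=None):
    c=manip.camera_info(n); p=np.asarray(p,float)
    if n=='wrist':
        T=c['T_tool_cam']; R=Ro.from_euler('xyz',obs['orientation']).as_matrix()
        q=T[:3,:3].T@(R.T@(p-obs['ee_pos'])-T[:3,3]); th=np.arctan2(np.hypot(q[0],q[1]),q[2])
        k=th/np.hypot(q[0],q[1]); return np.array([c['cx']+c['fx']*k*q[0],c['cy']+c['fy']*k*q[1]])
    R=cv2.Rodrigues(c['rvec'])[0]; q=R@p+c['tvec']; return np.array([c['cx']+c['fx']*q[0]/q[2],c['cy']+c['fy']*q[1]/q[2]])
E
python3 - <<'E'
from h import *
np.set_printoptions(precision=4,suppress=True)
for n,px,z in [('top',(309,227),.1195),('top',(268,223),.118),('top',(376,280),.045),('top',(396,222),.045),('top',(222,281),.05),('top',(195,286),.056),('scene',(290,232),.1195),('scene',(263,266),.118),('scene',(371,232),.05),('scene',(336,203),.045)]: print(n,px,onz(n,px,z))
a=cv2.imread('pics/top0.png')[200:310,235:425]; b=cv2.imread('pics/scene0.png')[185:345,225:385]
a=cv2.resize(a,None,fx=4.2,fy=4.2,interpolation=2)[:, :800]; 
cv2.imwrite('pics/c1.png',a[:600]); cv2.imwrite('pics/c2.png',cv2.resize(b,(600,600),interpolation=2))
E
```

```text
top (309, 227) [ 0.5259 -0.2569  0.1195]
top (268, 223) [ 0.538  -0.1688  0.118 ]
top (376, 280) [ 0.4195 -0.4027  0.045 ]
top (396, 222) [ 0.5537 -0.4574  0.045 ]
top (222, 281) [ 0.4267 -0.0586  0.05  ]
top (195, 286) [ 0.4163 -0.0004  0.056 ]
scene (290, 232) [ 0.5336 -0.2616  0.1195]
scene (263, 266) [ 0.5412 -0.173   0.118 ]
scene (371, 232) [ 0.4141 -0.3874  0.05  ]
scene (336, 203) [ 0.5125 -0.439   0.045 ]
```

View pics/c1.png

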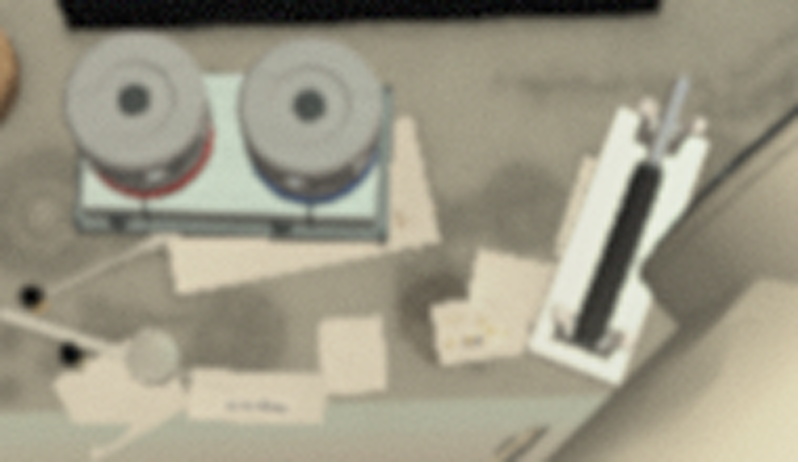

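View pics/c2.png

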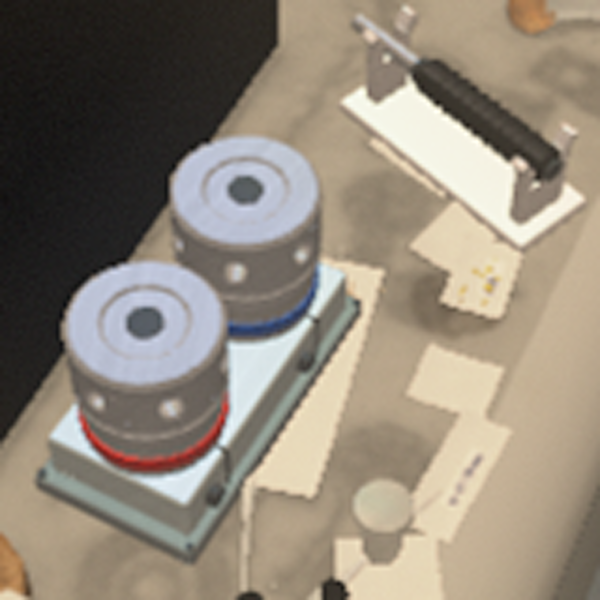

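The crops show six holes round the blue cap. The bar's grip runs from about (375,280) to (390,240) in the top view, with the rod tip at (398,219). I'm moving over the bar for a close look.

Request:
servo_tool(targets=[{"slide": [-0.91,-0.05,-0.1],"yaw": 0},{"slide": [-0.91,-0.05,-0.1],"yaw": 0},{"slide": [-0.91,-0.05,-0.1],"yaw": 0},{"slide": [-0.91,-0.05,-0.1],"yaw": 0},{"slide": [-0.91,-0.05,-0.1],"yaw": 0},{"slide": [-0.91,-0.05,-0.1],"yaw": 0},{"slide": [-0.91,-0.05,-0.1],"yaw": 0},{"slide": [-0.91,-0.05,-0.1],"yaw": 0}], claw=1)

```text
time_s: 1.1
ee_pos: [0.4754, -0.4238, 0.2628]
orientation: [3.141, -0.001, -2.776]
wrist_force: [0.5, -0.2, -0.4]
grip_width: 0.0854
grip_force: 0.0
```

Request:
servo_tool(targets=[{"slide": [0,0,0],"yaw": 0.3},{"slide": [0,0,0],"yaw": 0.3},{"slide": [0,0,0],"yaw": 0.3},{"slide": [0,0,0],"yaw": 0.3},{"slide": [0,0,0],"yaw": 0.3},{"slide": [0,0,0],"yaw": 0}])

```text
time_s: 1.85
ee_pos: [0.4743, -0.4242, 0.2627]
orientation: [3.141, -0.001, 2.759]
wrist_force: [-0.2, -0.2, -0.2]
grip_width: 0.0856
grip_force: 0.0
```

Run:
```python
from h import *
import pickle
np.set_printoptions(precision=4,suppress=True)
def tri(a,b):
    o1,d1=ray('top',a);o2,d2=ray('scene',b)
    s=np.linalg.lstsq(np.c_[d1,-d2],o2-o1,rcond=None)[0]; return (o1+d1*s[0]+o2+d2*s[1])/2, np.linalg.norm(o1+d1*s[0]-o2-d2*s[1])
print('gripmid',tri((382.6,260.1),(355,216.3)));print('tip',tri((398.1,219),(320.5,189.8)));print('cap',tri((308.8,224.5),(290.3,235.1)));print('red',tri((266.9,223.5),(263.7,271)))
o=manip.get_obs(); im=manip.snapshot('wrist'); pickle.dump((o,im),open('w1.pkl','wb'));cv2.imwrite('pics/w1.png',im[:,:,::-1])
print(o['ee_pos'],o['orientation'],o['q'],o['time_s'])
```

```text
gripmid (array([ 0.463 , -0.4207,  0.0439]), np.float64(0.0034722603588412003))
tip (array([ 0.5603, -0.4629,  0.0449]), np.float64(0.0010648660065746157))
cap (array([ 0.5313, -0.2567,  0.1176]), np.float64(0.0013777122288074228))
red (array([ 0.5372, -0.1662,  0.1147]), np.float64(0.001433932261011373))
[ 0.4743 -0.4242  0.2627] [ 3.1413 -0.0011  2.7587] [-0.4848  0.4298  0.438  -0.0002 -1.5801 -1.4689] 1.85
```

View pics/w1.png

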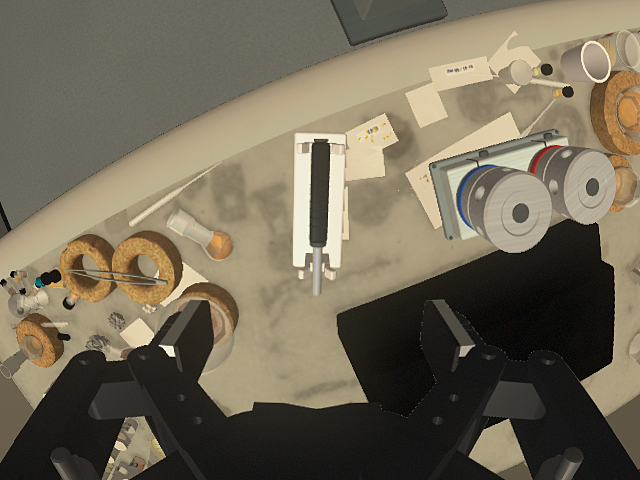

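The wrist view shows the grip from (321,140) to (317,246) with the rod end at (317,296). The blue cap's top centre is at (521,213), the red one's at (592,187), and one hole shows at about (478,187).

Run:
```python
from h import *
import pickle
np.set_printoptions(precision=4,suppress=True)
o,im=pickle.load(open('w1.pkl','rb'))
hsv=cv2.cvtColor(im,cv2.COLOR_RGB2HSV); m=((im.max(2)<60)).astype(np.uint8); m[:,:295]=0;m[:,345:]=0;m[:130]=0;m[255:]=0
n,l,s,c=cv2.connectedComponentsWithStats(m); i=1+s[1:,4].argmax(); print(s[i],c[i])
ys,xs=np.where(l==i); a=(xs[ys<ys.min()+6].mean(),ys.min()); b=(xs[ys>ys.max()-6].mean(),ys.max()+1); print(a,b)
A=onz('wrist',a,.054,o);B=onz('wrist',b,.054,o);T=onz('wrist',(317,296.5),.045,o)
print('ends',A,B,np.linalg.norm(A-B),'mid',(A+B)/2,'ang',np.degrees(np.arctan2(*(B-A)[1::-1])))
M=onz('wrist',tuple(c[i]),.054,o);print(M,'tip',T,np.linalg.norm((T-M)[:2]),np.degrees(np.arctan2(*(T-M)[1::-1])))
print('cap',onz('wrist',(521,213),.1195,o),onz('wrist',(592,187),.118,o))
```

```text
[310 142  20  77 159] [316.6226 167.8113]
(np.float64(320.7894736842105), np.int64(142)) (np.float64(310.625), np.int64(219))
ends [ 0.4165 -0.3961  0.054 ] [ 0.4817 -0.4328  0.054 ] 0.07484789396738152 mid [ 0.4491 -0.4145  0.054 ] ang -29.399947150274475
[ 0.4377 -0.4089  0.054 ] tip [ 0.5643 -0.4594  0.045 ] 0.13634116668022142 -21.77193451438158
cap [ 0.5297 -0.2532  0.1195] [ 0.5355 -0.1649  0.118 ]
```

Request:
servo_tool(targets=[{"slide": [0.32,0.02,0.74],"yaw": 0.044},{"slide": [0,0,0.74],"yaw": 0},{"slide": [0,0,0.74],"yaw": 0},{"slide": [0,0,0.74],"yaw": 0},{"slide": [0,0,0.74],"yaw": 0},{"slide": [0,0,0.74],"yaw": 0},{"slide": [0,0,0.74],"yaw": 0},{"slide": [0,0,0.74],"yaw": 0}])

```text
time_s: 2.9
ee_pos: [0.4627, -0.4188, 0.0254]
orientation: [3.142, -0.0, 2.739]
wrist_force: [0.7, -1.3, 0.0]
grip_width: 0.0853
grip_force: 0.0
```

Run:
```python
from h import *
o=manip.get_obs(); im=manip.snapshot('wrist');cv2.imwrite('pics/w2.png',im[:,:,::-1])
print(o['ee_pos'],o['orientation'],o['q'],o['wrist_force'],o['time_s'])
```

```text
[ 0.46274124 -0.41876707  0.02543232] [ 3.14156784e+00 -1.69367488e-04  2.73864432e+00] [-4.85566921e-01  5.30169933e-01 -2.09773836e-02 -1.26151620e-05
 -1.01981985e+00 -1.48817114e+00] [ 0.65765447 -1.34629429  0.01749484] 2.9
```

View pics/w2.png

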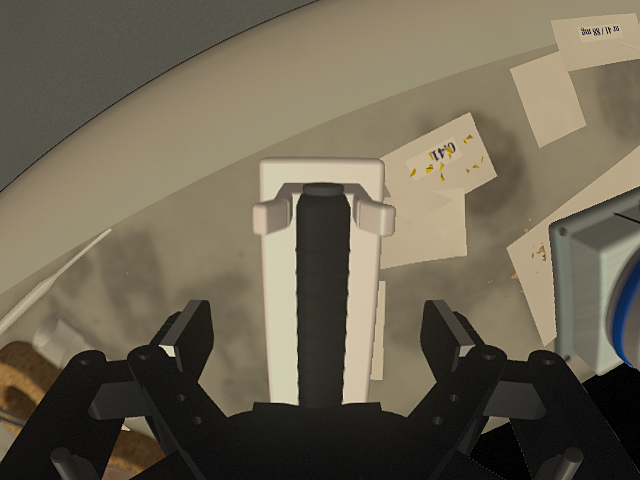

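The grip is centred between the open pads at about x=322, and its rear end is near row 190. Closing the gripper.

Request:
servo_tool(targets=[{"slide": [0,0,0],"yaw": 0},{"slide": [0,0,0],"yaw": 0},{"slide": [0,0,0],"yaw": 0},{"slide": [0,0,0],"yaw": 0},{"slide": [0,0,0],"yaw": 0},{"slide": [0,0,0],"yaw": 0}], claw=0, force=80)

```text
time_s: 3.7
ee_pos: [0.4635, -0.4192, 0.0278]
orientation: [-3.141, 0.002, 2.736]
wrist_force: [-0.2, 0.8, 5.6]
grip_width: 0.0165
grip_force: 78.6
```

Run:
```python
from h import *
o=manip.get_obs(); print(o['ee_pos'],o['orientation'],o['wrist_force'],o['wrist_torque'],o['grip_width'],o['grip_force'])
o['ee_pos']=np.array([0.46274124,-0.41876707,0.02543232]);o['orientation']=np.array([3.1416,0,2.73864])
R=Ro.from_euler('xyz',o['orientation']).as_matrix()
for px,z in [((322,193),.054),((322,187),.054),((322,187),.045),((322,240),.054)]: print(R.T@(onz('wrist',px,z,o)-o['ee_pos']))
```

```text
[ 0.46349675 -0.41919798  0.02776831] [-3.14113083e+00  2.02714849e-03  2.73568029e+00] [-0.21111396  0.79186449  5.58163513] [ 0.55899656  0.14501331 -0.17648345] 0.016512752887328862 78.61472725868225
[ 0.05341236  0.00210635 -0.0285677 ]
[ 0.05529556  0.00210125 -0.0285677 ]
[ 0.05399735  0.00223531 -0.0195677 ]
[ 0.03823402  0.00215782 -0.0285677 ]
```

Request:
servo_tool(targets=[{"slide": [0,0,-0.25],"yaw": 0},{"slide": [0,0,-0.5],"yaw": 0},{"slide": [0,0,-0.7],"yaw": 0},{"slide": [0,0,-0.7],"yaw": 0},{"slide": [0,0,-0.7],"yaw": 0},{"slide": [0,0,0],"yaw": 0}])

```text
time_s: 4.45
ee_pos: [0.4638, -0.4197, 0.1432]
orientation: [-3.141, 0.005, 2.736]
wrist_force: [-0.3, 0.1, -2.6]
grip_width: 0.0164
grip_force: 78.1
```

Run:
```python
from h import *
import pickle
np.set_printoptions(precision=4,suppress=True)
w,_=pickle.load(open('w1.pkl','rb'))
C=np.array([.5303,-.2552])
for n,px in [('scene',(287.9,257.5)),('scene',(305.5,253.3)),('scene',(272.5,250.3)),('wrist',(478,187))]:
    p=onz(n,px,.0995,w); d=p[:2]-C; print(n,px,p,np.linalg.norm(d),np.degrees(np.arctan2(d[1],d[0]))%360)
o=manip.get_obs();print(o['ee_pos'],o['orientation'],o['wrist_force'],o['wrist_torque'],o['time_s'])
```

```text
scene (287.9, 257.5) [ 0.5181 -0.2209  0.0995] 0.03639111661259634 109.55035305427695
scene (305.5, 253.3) [ 0.4937 -0.2432  0.0995] 0.03849633609568446 161.77682696856147
scene (272.5, 250.3) [ 0.5508 -0.224   0.0995] 0.037364370019135645 56.64369797580955
wrist (478, 187) [ 0.4992 -0.28    0.0995] 0.03978222554655057 218.56317142977295
[ 0.4638 -0.4197  0.1432] [-3.1406  0.0047  2.7356] [-0.3479  0.0539 -2.5521] [-0.018  -0.0387 -0.02  ] 4.45
```

Request:
servo_tool(targets=[{"slide": [0.8,0.13,0],"yaw": 0},{"slide": [0.82,0.13,0],"yaw": -0.2},{"slide": [0,0,0],"yaw": -0.35},{"slide": [0,0,0],"yaw": -0.35},{"slide": [0,0,0],"yaw": -0.35},{"slide": [0,0,0],"yaw": -0.35},{"slide": [0,0,0],"yaw": -0.35},{"slide": [0,0,0],"yaw": -0.35}])

```text
time_s: 5.45
ee_pos: [0.4067, -0.3831, 0.1392]
orientation: [3.139, -0.0, -2.392]
wrist_force: [-0.9, -0.0, -1.0]
grip_width: 0.0164
grip_force: 78.2
```

Request:
servo_tool(targets=[{"slide": [0,0,0],"yaw": -0.14},{"slide": [0,0,0],"yaw": 0}])

```text
time_s: 5.7
ee_pos: [0.4068, -0.3832, 0.1394]
orientation: [3.14, -0.0, -2.329]
wrist_force: [-0.2, -0.9, -1.9]
grip_width: 0.0168
grip_force: 78.2
```

Run:
```python
from h import *
import pickle
np.set_printoptions(precision=4,suppress=True)
o=manip.get_obs(); im=manip.snapshot('wrist');cv2.imwrite('pics/w3.png',im[:,:,::-1]);pickle.dump((o,im),open('w3.pkl','wb'))
print(o['ee_pos'],o['orientation'],o['q'],o['wrist_force'],o['time_s'])
```

```text
[ 0.4068 -0.3832  0.1394] [ 3.1395 -0.0002 -2.3286] [-0.4759  0.3181 -0.0419 -0.0005 -1.2128 -0.2818] [-0.15   -0.9249 -1.8678] 5.7
```

View pics/w3.png

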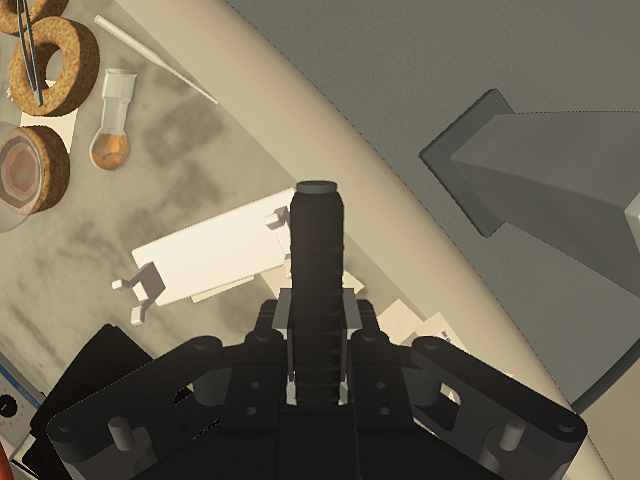

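The wrist view shows the bar held straight, with its rear end at (317,187). The gripper hides the cap from this camera, so I'll get the hole angles from the earlier wrist frame and the scene camera.

Run:
```python
from h import *
import pickle
o,im=pickle.load(open('w1.pkl','rb')); s=manip.snapshot('scene'); cv2.imwrite('pics/s1.png',s[:,:,::-1]); s0=cv2.imread('pics/scene0.png')
a=cv2.resize(im[155:255,450:556,::-1],(424,400),interpolation=2)   # x4
b=cv2.resize(s0[213:280,265:315],(376,504)[:2],interpolation=2)
b=cv2.resize(s0[215:265,265:312],(376,400),interpolation=2) # x8
c=cv2.resize(s[190:240,265:465][:, :],(800,200),interpolation=2) # x4
c=cv2.resize(manip.snapshot('scene')[205:255,265:465,::-1],(800,200),interpolation=2)
cv2.imwrite('pics/m1.png',np.vstack([np.hstack([a,b]),c]))
```

```text
(no output)
```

View pics/m1.png

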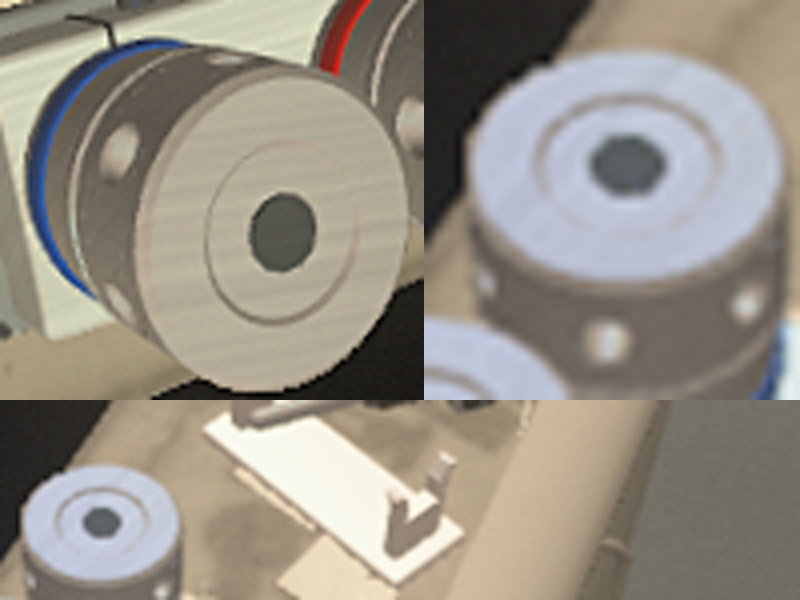

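The earlier wrist frame shows holes at (480.3,193), (479.5,230.5) and (508,170), with the cap's top centre at (520.5,213). The scene view shows holes at (272.8,250.3), (288,257.8) and (305.3,252.9), with the top centre at (290.5,235.5).

Run:
```python
from h import *
import pickle
from scipy.optimize import least_squares
np.set_printoptions(precision=4,suppress=True)
w,_=pickle.load(open('w1.pkl','rb'))
D={'wrist':([(226,(480.3,193)),(286,(479.5,230.5)),(166,(508,170))],(520.5,213)),'scene':([(46,(272.75,250.25)),(106,(288,257.75)),(166,(305.25,252.9))],(290.5,235.5))}
def res(p,ns):
    r=[]
    for n in ns:
        for k,px in D[n][0]:
            a=np.radians(p[2]+k-46); r+=list(proj(n,[p[0]+.036*np.cos(a),p[1]+.036*np.sin(a),.0995],w)-px)
        r+=list(proj(n,[p[0],p[1],.1195],w)-D[n][1])
    return np.array(r)
for ns in (['wrist'],['scene'],['wrist','scene']):
    s=least_squares(res,[.53,-.255,46],x_scale=[.01,.01,5],args=(ns,)); print(ns,s.x,s.fun)
o=manip.get_obs();print(o['ee_pos'],o['orientation'])
```

```text
['wrist'] [ 0.5298 -0.2548 45.5051] [-0.8272 -0.6564  0.7351  0.6953  0.7018 -0.2428 -0.5435  0.2287]
['scene'] [ 0.5288 -0.2528 48.776 ] [-0.5995 -0.9154 -0.1673  0.7858  1.015  -0.5706 -0.2464  0.6402]
['wrist', 'scene'] [ 0.5293 -0.2544 46.744 ] [-0.8795 -0.5176  1.4328  0.7191  0.2592 -0.8106 -0.2334 -0.4281 -0.7142
 -2.1026 -0.7661  0.0002  0.6699 -0.8355 -0.1437 -0.0369]
[ 0.4071 -0.3835  0.14  ] [ 3.1406 -0.0001 -2.3292]
```

Request:
servo_tool(targets=[{"slide": [0,-0.01,0.48],"yaw": 0.01},{"slide": [0,0,0.48],"yaw": 0},{"slide": [0,0,0.48],"yaw": 0},{"slide": [-0.3,0,0],"yaw": 0},{"slide": [-0.4,0,0],"yaw": 0},{"slide": [0,0,0],"yaw": 0}])

```text
time_s: 6.6
ee_pos: [0.4288, -0.3629, 0.084]
orientation: [-3.14, 0.001, -2.331]
wrist_force: [0.0, -0.6, -0.7]
grip_width: 0.0163
grip_force: 78.2
```

```bash
cat >> h.py <<'E'
C=np.array([.5297,-.2548]); TIP=.1065
def st():
    np.set_printoptions(precision=4,suppress=True)
    o=manip.get_obs(); p=o['ee_pos']; yaw=o['orientation'][2]; x=np.array([np.cos(yaw),np.sin(yaw)]); y=np.array([np.sin(yaw),-np.cos(yaw)])
    d=p[:2]-C; f=o['wrist_force']; 
    print('t',o['time_s'],'p',p,'rpy',o['orientation'],'yaw deg',np.degrees(yaw)%360,'| radial',d@x,'lat',d@y,'tip r',d@x-TIP,'| F tool',f[:2]@x,f[:2]@y,f[2],'M',o['wrist_torque'],'Mcap(cw+)',-(o['wrist_torque'][2]+d[0]*f[1]-d[1]*f[0]))
    return o
E
python3 - <<'E'
from h import *
st(); im=manip.snapshot('scene'); b=im[190:260,260:360,::-1]
t=manip.snapshot('top')[200:270,280:380,::-1]
cv2.imwrite('pics/m2.png',np.hstack([cv2.resize(b,(400,280),interpolation=2),cv2.resize(t,(400,280),interpolation=2)]))
E
```

```text
t 6.6 p [ 0.4288 -0.3629  0.084 ] rpy [-3.1395  0.0006 -2.331 ] yaw deg 226.44500155206026 | radial 0.14787167029950116 lat -0.0014159820456269786 tip r 0.04137167029950116 | F tool 0.4460294492117451 -0.44674461187199377 -0.7345211247187666 M [-0.0352  0.0411 -0.0101] Mcap(cw+) -0.05529808657850066
```

View pics/m2.png

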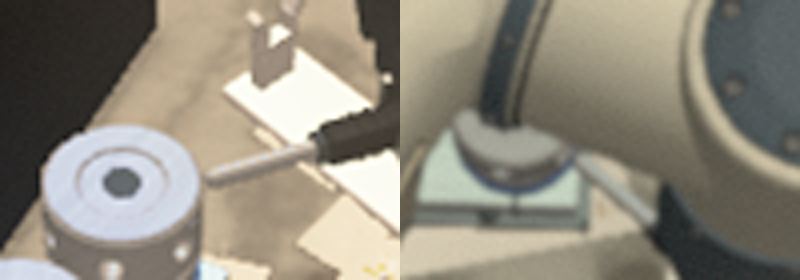

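The left tile shows the rod's end at about scene pixel (313,235) next to the cap wall, and the grip joint at (337.5,227.5). I'll compare these with the predicted positions.

Run:
```python
from h import *
o=st(); yaw=o['orientation'][2]; x=np.array([np.cos(yaw),np.sin(yaw),0]); p=o['ee_pos']+[0,0,.0172]
for s in (-.1065,-.0465): print(proj('scene',p+s*x), proj('scene',p+s*x+[0,0,.003]),proj('scene',p+s*x+.003*np.array([-x[1],x[0],0])))
```

```text
t 6.7 p [ 0.4279 -0.3635  0.0837] rpy [-3.1402  0.0003 -2.3318] yaw deg 226.39898154490493 | radial 0.14891794335367858 lat -0.0011934366471797184 tip r 0.042417943353678586 | F tool 0.14378884205746362 0.5858723890977444 -1.6965073351752253 M [-0.0196  0.0148 -0.0636] Mcap(cw+) 0.15098807822995672
[311.6505 235.2798] [311.673  234.2105] [311.055  234.1589]
[340.983 226.78 ] [341.0815 225.7076] [340.3379 225.6964]
```

Request:
servo_tool(targets=[{"slide": [0,0.03,0.03],"yaw": 0},{"slide": [-0.1,0,0],"yaw": 0},{"slide": [-0.1,0,0],"yaw": 0},{"slide": [-0.1,0,0],"yaw": 0},{"slide": [0,0,0],"yaw": 0}])

```text
time_s: 7.32
ee_pos: [0.4347, -0.354, 0.0817]
orientation: [-3.142, 0.0, -2.332]
wrist_force: [-0.8, 0.1, -0.8]
grip_width: 0.0167
grip_force: 78.2
```

```bash
python3 -c "
from h import *
st()"
```

```text
t 7.325 p [ 0.4347 -0.354   0.0817] rpy [-3.1416  0.     -2.3324] yaw deg 226.3635869939982 | radial 0.13732448425016008 lat 0.00029799722445088603 tip r 0.030824484250160086 | F tool 0.47025695968899717 0.7075208335766325 -0.7790703110296345 M [-0.0503  0.0361  0.0349] Mcap(cw+) 0.062087780734584555
```

Request:
servo_tool(targets=[{"slide": [-0.12,0,0],"yaw": 0},{"slide": [-0.12,0,0],"yaw": 0},{"slide": [-0.1,0,0],"yaw": 0},{"slide": [0,0,0],"yaw": 0},{"slide": [0,0,0],"yaw": 0}])

```text
time_s: 7.95
ee_pos: [0.4438, -0.3443, 0.0817]
orientation: [3.142, -0.0, -2.333]
wrist_force: [-0.6, 0.3, -1.6]
grip_width: 0.0167
grip_force: 78.2
```

```bash
python3 -c "
from h import *
st()"
```

```text
t 7.95 p [ 0.4438 -0.3443  0.0817] rpy [ 3.1415 -0.     -2.3327] yaw deg 226.34718429458763 | radial 0.12403927422283462 lat 0.0003278957969689194 tip r 0.01753927422283462 | F tool 0.20795475637212496 0.698315517229552 -1.642450729816347 M [-0.0314  0.0383 -0.0088] Mcap(cw+) 0.09539580261591671
```

Request:
servo_tool(targets=[{"slide": [-0.025,0,0],"yaw": 0},{"slide": [-0.016,0.31,0],"yaw": 0.2},{"slide": [-0.016,0.31,0],"yaw": 0.2},{"slide": [-0.016,0.31,0],"yaw": 0.2}])

```text
time_s: 8.45
ee_pos: [0.4233, -0.3169, 0.0827]
orientation: [-3.135, 0.001, -2.638]
wrist_force: [3.9, -10.3, -5.5]
grip_width: 0.0167
grip_force: 78.5
```

```bash
python3 -c "
from h import *
st()"
```

```text
t 8.45 p [ 0.4233 -0.3169  0.0827] rpy [-3.1352  0.0009 -2.6376] yaw deg 208.87793473605154 | radial 0.12313382613492714 lat -0.003028222244687894 tip r 0.016633826134927143 | F tool 1.5544798746107755 -10.933715852621997 -5.530510847055828 M [-3.8723 -1.074  -0.9762] Mcap(cw+) -0.3654087327824428
```

Request:
servo_tool(targets=[{"slide": [-0.016,0.37,0],"yaw": 0.24},{"slide": [-0.022,0.37,0],"yaw": 0.24},{"slide": [-0.022,0.37,0],"yaw": 0.24},{"slide": [-0.022,0.37,0],"yaw": 0.24},{"slide": [-0.022,0.37,0],"yaw": 0.24},{"slide": [-0.022,0.37,0],"yaw": 0.24},{"slide": [-0.022,0.37,0],"yaw": 0.24}])

```text
time_s: 9.32
ee_pos: [0.4118, -0.2158, 0.082]
orientation: [-3.138, -0.0, 2.804]
wrist_force: [-1.5, -12.1, -3.1]
grip_width: 0.0162
grip_force: 79.1
```

```bash
python3 -c "
from h import *
st()"
```

```text
t 9.325 p [ 0.4118 -0.2158  0.082 ] rpy [-3.1379 -0.0002  2.8043] yaw deg 160.6774091807744 | radial 0.12415466123549036 lat -0.0022061965964516508 tip r 0.017654661235490365 | F tool -2.6048467031065137 -11.90080163732492 -3.0749664707959377 M [-3.9644  0.5702 -1.0304] Mcap(cw+) -0.4529071059366483
```

Request:
servo_tool(targets=[{"slide": [-0.012,-0.29,0],"yaw": -0.19},{"slide": [0,0,0],"yaw": 0},{"slide": [0,0,0],"yaw": 0}])

```text
time_s: 9.7
ee_pos: [0.4092, -0.2253, 0.0818]
orientation: [-3.141, 0.0, 2.904]
wrist_force: [-1.1, -2.3, -0.1]
grip_width: 0.0167
grip_force: 79.1
```

```bash
python3 -c "
from h import *
st()"
```

```text
t 9.7 p [ 0.4092 -0.2253  0.0818] rpy [-3.1413  0.      2.9039] yaw deg 166.3798796618629 | radial 0.12406500415212095 lat 0.0003056959902788087 tip r 0.01756500415212095 | F tool 0.5443595207092502 -2.510103042236289 -0.05896798199000863 M [-0.7922  0.3146 -0.2247] Mcap(cw+) -0.08683981211645903
```

Request:
servo_tool(targets=[{"slide": [0.3,-0.02,0],"yaw": 0},{"slide": [0.4,0,0],"yaw": 0},{"slide": [0.4,0,0],"yaw": 0},{"slide": [0,0,0],"yaw": 0},{"slide": [-0.047,-0.63,0],"yaw": -0.3},{"slide": [-0.047,-0.63,0],"yaw": -0.3},{"slide": [-0.047,-0.63,0],"yaw": -0.3},{"slide": [-0.047,-0.63,0],"yaw": -0.3}])

```text
time_s: 10.7
ee_pos: [0.3728, -0.3158, 0.0818]
orientation: [-3.141, 0.0, -2.773]
wrist_force: [0.3, 0.1, -1.6]
grip_width: 0.0166
grip_force: 79.1
```

```bash
python3 -c "
from h import *
st()"
```

```text
t 10.7 p [ 0.3728 -0.3158  0.0818] rpy [-3.1413  0.0003 -2.7729] yaw deg 201.12516140504488 | radial 0.16835760717582182 lat -0.00039732250053237805 tip r 0.061857607175821824 | F tool -0.36146631873927804 0.010120970312405117 -1.6051872624590426 M [0.0052 0.0003 0.0416] Mcap(cw+) -0.040000496733657374
```

Request:
servo_tool(targets=[{"slide": [-0.047,-0.63,0],"yaw": -0.3},{"slide": [-0.047,-0.63,0],"yaw": -0.3},{"slide": [-0.047,-0.63,0],"yaw": -0.3},{"slide": [-0.047,-0.63,0],"yaw": -0.3},{"slide": [-0.047,-0.63,0],"yaw": -0.3},{"slide": [-0.047,-0.63,0],"yaw": -0.3},{"slide": [-0.047,-0.63,0],"yaw": -0.3},{"slide": [-0.047,-0.63,0],"yaw": -0.3}])

```text
time_s: 11.7
ee_pos: [0.5298, -0.424, 0.0814]
orientation: [3.141, -0.0, -1.573]
wrist_force: [-0.5, 0.1, -1.8]
grip_width: 0.0168
grip_force: 79.1
```

Request:
servo_tool(targets=[{"slide": [-0.047,-0.62,0],"yaw": -0.295},{"slide": [-0.045,-0.61,0],"yaw": -0.29},{"slide": [0,0,0],"yaw": 0},{"slide": [0,0,0],"yaw": 0}])

```text
time_s: 12.2
ee_pos: [0.5774, -0.4167, 0.0813]
orientation: [3.141, 0.0, -1.287]
wrist_force: [0.1, 0.7, -1.5]
grip_width: 0.0165
grip_force: 79.1
```

```bash
python3 -c "
from h import *
o=st();print(o['q'])"
```

```text
t 12.2 p [ 0.5774 -0.4167  0.0813] rpy [ 3.141   0.0004 -1.2866] yaw deg 286.28428999451387 | radial 0.16882580569328257 lat -0.0004071438625588539 tip r 0.06232580569328257 | F tool -0.6958542207787511 -0.2565600261066292 -1.5144877642945476 M [-0.069   0.0347 -0.0093] Mcap(cw+) -0.03434186989734754
[-0.4066  0.6454  0.3394  0.0001 -1.2654  0.6907]
```

Request:
servo_tool(targets=[{"slide": [-0.3,0.01,0],"yaw": 0},{"slide": [-0.2,0,0],"yaw": 0},{"slide": [-0.1,0,0],"yaw": 0},{"slide": [-0.1,0,0],"yaw": 0},{"slide": [-0.1,0,0],"yaw": 0},{"slide": [0,0,0],"yaw": 0}])

```text
time_s: 12.95
ee_pos: [0.5688, -0.3856, 0.0818]
orientation: [-3.141, 0.0, -1.285]
wrist_force: [1.9, 1.8, -1.7]
grip_width: 0.0167
grip_force: 79.1
```

```bash
python3 -c "
from h import *
o=st()"
```

```text
t 12.95 p [ 0.5688 -0.3856  0.0818] rpy [-3.1406  0.0002 -1.2853] yaw deg 286.35927238265117 | radial 0.13655062889683411 lat -0.0006463073553623933 tip r 0.030050628896834117 | F tool -1.2416908065784453 -2.330685467086488 -1.6568323916181815 M [ 0.5944 -0.595  -0.2316] Mcap(cw+) -0.08743939836403913
```

Request:
servo_tool(targets=[{"slide": [-0.11,-0.02,0],"yaw": 0},{"slide": [-0.11,0,0],"yaw": 0},{"slide": [-0.11,0,0],"yaw": 0},{"slide": [0,0,0],"yaw": 0}])

```text
time_s: 13.45
ee_pos: [0.5652, -0.3726, 0.0816]
orientation: [3.141, 0.001, -1.285]
wrist_force: [2.5, 1.7, -1.3]
grip_width: 0.0163
grip_force: 79.1
```

```bash
python3 -c "
from h import *
o=st()"
```

```text
t 13.45 p [ 0.5652 -0.3726  0.0816] rpy [ 3.1414  0.0008 -1.285 ] yaw deg 286.37471622221733 | radial 0.12306609254915775 lat -0.000829621465629688 tip r 0.01656609254915775 | F tool -0.8871901526545755 -2.8407588990065302 -1.340979097821114 M [ 0.3951 -0.4198 -0.1094] Mcap(cw+) -0.240972359487034
```

Add to h.py:
```python
def q():
    o=manip.get_obs(); p=o['ee_pos']; yaw=o['orientation'][2]; x=np.array([np.cos(yaw),np.sin(yaw)]); y=np.array([np.sin(yaw),-np.cos(yaw)]); d=p[:2]-C; f=o['wrist_force']
    lat=d@y; bm=np.degrees(yaw)%360-np.degrees(lat/.037)
    print('yaw %.1f rad %.4f lat %.4f hole~%.1f z %.4f Fx %.1f Fy %.1f Fz %.1f Mcap %.3f t %.2f'%(np.degrees(yaw)%360,d@x,lat,bm+2.3,p[2],f[:2]@x,f[:2]@y,f[2],-(o['wrist_torque'][2]+d[0]*f[1]-d[1]*f[0]),o['time_s']))
```

```text
(no output)
```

Request:
servo_tool(targets=[{"slide": [-0.009,0.23,0],"yaw": 0.15},{"slide": [-0.009,0.23,0],"yaw": 0.15}])

```text
time_s: 13.7
ee_pos: [0.5503, -0.3766, 0.0821]
orientation: [-3.135, -0.001, -1.439]
wrist_force: [11.4, 2.9, -3.4]
grip_width: 0.0164
grip_force: 79.3
```

```bash
python3 -c "from h import *;q()"
```

```text
yaw 277.6 rad 0.1235 lat -0.0044 hole~286.7 z 0.0821 Fx -1.4 Fy -11.7 Fz -3.4 Mcap -0.472 t 13.70
```

Request:
servo_tool(targets=[{"slide": [-0.009,0.23,0],"yaw": 0.15},{"slide": [-0.009,0.23,0],"yaw": 0.15}])

```text
time_s: 13.95
ee_pos: [0.5328, -0.3783, 0.0825]
orientation: [-3.133, -0.001, -1.589]
wrist_force: [10.8, 0.5, -4.3]
grip_width: 0.0166
grip_force: 79.1
```

```bash
python3 -c "from h import *;q()"
```

```text
yaw 269.0 rad 0.1234 lat -0.0054 hole~279.6 z 0.0825 Fx -0.7 Fy -10.8 Fz -4.3 Mcap -0.326 t 13.95
```

Request:
servo_tool(targets=[{"slide": [-0.009,0.23,0],"yaw": 0.15},{"slide": [-0.009,0.23,0],"yaw": 0.15}])

```text
time_s: 14.2
ee_pos: [0.5145, -0.3773, 0.0826]
orientation: [-3.133, -0.001, -1.739]
wrist_force: [11.4, -1.9, -4.1]
grip_width: 0.0167
grip_force: 79.1
```

```bash
python3 -c "from h import *;q()"
```

```text
yaw 260.4 rad 0.1233 lat -0.0055 hole~271.2 z 0.0826 Fx -0.0 Fy -11.6 Fz -4.1 Mcap -0.423 t 14.20
```

Request:
servo_tool(targets=[{"slide": [-0.009,0.23,0],"yaw": 0.15},{"slide": [-0.009,0.23,0],"yaw": 0.15}])

```text
time_s: 14.45
ee_pos: [0.4965, -0.3737, 0.0828]
orientation: [-3.132, -0.001, -1.889]
wrist_force: [11.0, -4.1, -5.9]
grip_width: 0.0169
grip_force: 79.0
```

```bash
python3 -c "from h import *;q()"
```

```text
yaw 251.8 rad 0.1233 lat -0.0056 hole~262.8 z 0.0828 Fx 0.4 Fy -11.8 Fz -5.9 Mcap -0.429 t 14.45
```

Request:
servo_tool(targets=[{"slide": [-0.009,0.23,0],"yaw": 0.15},{"slide": [-0.009,0.23,0],"yaw": 0.15}])

```text
time_s: 14.7
ee_pos: [0.4791, -0.3674, 0.0829]
orientation: [-3.133, -0.001, -2.039]
wrist_force: [8.5, -7.5, -5.7]
grip_width: 0.0168
grip_force: 78.9
```

```bash
python3 -c "from h import *;q()"
```

```text
yaw 243.2 rad 0.1233 lat -0.0056 hole~254.2 z 0.0829 Fx 2.9 Fy -11.0 Fz -5.7 Mcap -0.293 t 14.70
```

Request:
servo_tool(targets=[{"slide": [-0.009,0.23,0],"yaw": 0.15},{"slide": [-0.009,0.23,0],"yaw": 0.15}])

```text
time_s: 14.95
ee_pos: [0.4627, -0.3585, 0.083]
orientation: [-3.133, -0.001, -2.189]
wrist_force: [7.8, -9.5, -5.7]
grip_width: 0.0167
grip_force: 78.9
```

```bash
python3 -c "from h import *;q()"
```

```text
yaw 234.6 rad 0.1233 lat -0.0055 hole~245.4 z 0.0830 Fx 3.2 Fy -11.9 Fz -5.7 Mcap -0.406 t 14.95
```

Request:
servo_tool(targets=[{"slide": [-0.009,0.23,0],"yaw": 0.15},{"slide": [-0.009,0.23,0],"yaw": 0.15}])

```text
time_s: 15.2
ee_pos: [0.4478, -0.3472, 0.083]
orientation: [-3.134, -0.001, -2.339]
wrist_force: [5.6, -10.9, -5.3]
grip_width: 0.0163
grip_force: 79.1
```

```bash
python3 -c "from h import *;q()"
```

```text
yaw 226.0 rad 0.1234 lat -0.0053 hole~236.5 z 0.0830 Fx 3.9 Fy -11.6 Fz -5.3 Mcap -0.339 t 15.20
```

Request:
servo_tool(targets=[{"slide": [-0.009,0.23,0],"yaw": 0.15},{"slide": [-0.009,0.23,0],"yaw": 0.15}])

```text
time_s: 15.45
ee_pos: [0.4345, -0.3336, 0.0829]
orientation: [-3.135, -0.001, -2.489]
wrist_force: [3.3, -13.3, -5.2]
grip_width: 0.0166
grip_force: 79.1
```

```bash
python3 -c "from h import *;q()"
```

```text
yaw 217.4 rad 0.1235 lat -0.0048 hole~227.2 z 0.0829 Fx 5.5 Fy -12.6 Fz -5.2 Mcap -0.470 t 15.45
```

Request:
servo_tool(targets=[{"slide": [-0.009,0.23,0],"yaw": 0.15},{"slide": [-0.009,0.23,0],"yaw": 0.15}])

```text
time_s: 15.7
ee_pos: [0.4234, -0.3181, 0.0827]
orientation: [-3.136, -0.002, -2.639]
wrist_force: [-0.2, -12.8, -4.7]
grip_width: 0.017
grip_force: 79.3
```

```bash
python3 -c "from h import *;q()"
```

```text
yaw 208.8 rad 0.1236 lat -0.0043 hole~217.8 z 0.0827 Fx 6.4 Fy -11.1 Fz -4.7 Mcap -0.281 t 15.70
```

Request:
servo_tool(targets=[{"slide": [0.01,0.23,0],"yaw": 0.1},{"slide": [0.01,0.23,0],"yaw": 0.1}])

```text
time_s: 15.95
ee_pos: [0.4151, -0.3017, 0.0827]
orientation: [-3.136, 0.0, -2.739]
wrist_force: [4.3, -11.8, -5.4]
grip_width: 0.0165
grip_force: 79.1
```

```bash
python3 -c "from h import *;q()"
```

```text
yaw 203.1 rad 0.1238 lat 0.0018 hole~202.5 z 0.0827 Fx 0.7 Fy -12.6 Fz -5.4 Mcap -0.447 t 15.95
```

Request:
servo_tool(targets=[{"slide": [-0.005,0.23,0],"yaw": 0.15},{"slide": [-0.009,0.23,0],"yaw": 0.15}])

```text
time_s: 16.2
ee_pos: [0.4093, -0.2849, 0.0829]
orientation: [-3.135, 0.001, -2.89]
wrist_force: [3.5, -15.5, -7.0]
grip_width: 0.0166
grip_force: 79.9
```

```bash
python3 -c "from h import *;q()"
```

```text
yaw 194.4 rad 0.1241 lat 0.0009 hole~195.4 z 0.0829 Fx 0.5 Fy -15.8 Fz -7.0 Mcap -0.494 t 16.20
```

Request:
servo_tool(targets=[{"slide": [-0.009,0.23,0],"yaw": 0.15},{"slide": [-0.009,0.23,0],"yaw": 0.15}])

```text
time_s: 16.45
ee_pos: [0.4059, -0.267, 0.0829]
orientation: [-3.135, 0.002, -3.04]
wrist_force: [3.0, -16.8, -6.4]
grip_width: 0.0165
grip_force: 80.2
```

```bash
python3 -c "from h import *;q()"
```

```text
yaw 185.8 rad 0.1244 lat 0.0005 hole~187.4 z 0.0829 Fx -1.3 Fy -17.0 Fz -6.4 Mcap -0.573 t 16.45
```

Request:
servo_tool(targets=[{"slide": [-0.009,0.23,0],"yaw": 0.15},{"slide": [-0.009,0.23,0],"yaw": 0.15}])

```text
time_s: 16.7
ee_pos: [0.4052, -0.2487, 0.0829]
orientation: [-3.135, 0.002, 3.093]
wrist_force: [3.9, -17.9, -5.7]
grip_width: 0.0163
grip_force: 80.5
```

```bash
python3 -c "from h import *;q()"
```

```text
yaw 177.2 rad 0.1246 lat 0.0001 hole~179.4 z 0.0829 Fx -4.7 Fy -17.7 Fz -5.7 Mcap -0.627 t 16.70
```

Request:
servo_tool(targets=[{"slide": [-0.009,0.23,0],"yaw": 0.15},{"slide": [-0.009,0.23,0],"yaw": 0.15}])

```text
time_s: 16.95
ee_pos: [0.4072, -0.2305, 0.0828]
orientation: [-3.135, 0.003, 2.943]
wrist_force: [2.4, -19.3, -5.7]
grip_width: 0.0163
grip_force: 80.9
```

```bash
python3 -c "from h import *;q()"
```

```text
yaw 168.6 rad 0.1249 lat -0.0004 hole~171.5 z 0.0828 Fx -6.1 Fy -18.5 Fz -5.7 Mcap -0.641 t 16.95
```

Request:
servo_tool(targets=[{"slide": [-0.02,0.27,0],"yaw": 0.175},{"slide": [-0.012,0.27,0],"yaw": 0.175}])

```text
time_s: 17.2
ee_pos: [0.4128, -0.21, 0.0827]
orientation: [-3.135, 0.002, 2.767]
wrist_force: [0.5, -20.6, -5.0]
grip_width: 0.0166
grip_force: 81.4
```

```bash
python3 -c "from h import *;q()"
```

```text
yaw 158.6 rad 0.1252 lat -0.0010 hole~162.5 z 0.0827 Fx -8.0 Fy -19.0 Fz -5.0 Mcap -0.689 t 17.20
```

Request:
servo_tool(targets=[{"slide": [-0.012,0.27,0],"yaw": 0.175},{"slide": [-0.012,0.27,0],"yaw": 0.175}])

```text
time_s: 17.45
ee_pos: [0.4217, -0.191, 0.0825]
orientation: [-3.135, 0.002, 2.592]
wrist_force: [-0.3, -23.3, -4.8]
grip_width: 0.0171
grip_force: 81.8
```

```bash
python3 -c "from h import *;q()"
```

```text
yaw 148.5 rad 0.1254 lat -0.0019 hole~153.8 z 0.0825 Fx -11.9 Fy -20.1 Fz -4.8 Mcap -0.752 t 17.45
```

Request:
servo_tool(targets=[{"slide": [0,0,0],"yaw": 0}])

```text
time_s: 17.58
ee_pos: [0.4218, -0.1908, 0.0825]
orientation: [-3.135, 0.002, 2.595]
wrist_force: [0.2, -21.3, -4.0]
grip_width: 0.0163
grip_force: 81.6
```

```bash
python3 -c "from h import *;q()"
```

```text
yaw 148.7 rad 0.1254 lat -0.0014 hole~153.2 z 0.0825 Fx -11.2 Fy -18.1 Fz -4.0 Mcap -0.644 t 17.57
```

Request:
servo_tool(targets=[{"slide": [-0.01,-0.31,0],"yaw": -0.17},{"slide": [0,0,0],"yaw": 0}])

```text
time_s: 17.82
ee_pos: [0.4151, -0.1993, 0.0819]
orientation: [-3.139, -0.001, 2.682]
wrist_force: [-1.9, -4.9, -0.0]
grip_width: 0.0168
grip_force: 79.6
```

```bash
python3 -c "from h import *;q();st()"
```

```text
yaw 153.7 rad 0.1274 lat -0.0011 hole~157.7 z 0.0819 Fx -0.5 Fy -5.2 Fz -0.0 Mcap -0.124 t 17.82
t 17.825 p [ 0.4151 -0.1993  0.0819] rpy [-3.1391 -0.0008  2.6822] yaw deg 153.67596160893766 | radial 0.12735892053585032 lat -0.0011156536629693516 tip r 0.020858920535850325 | F tool -0.49240329465988497 -5.19064856008388 -0.017812124723131484 M [-1.8091  0.5675 -0.5371] Mcap(cw+) -0.12448961407663152
```

Request:
servo_tool(targets=[{"slide": [0,-0.05,0],"yaw": -0.02},{"slide": [0.2,0,0],"yaw": 0},{"slide": [0.3,0,0],"yaw": 0},{"slide": [0.4,0,0],"yaw": 0},{"slide": [0.2,0,0],"yaw": 0},{"slide": [0,0,0],"yaw": 0}])

```text
time_s: 18.58
ee_pos: [0.3754, -0.1798, 0.0818]
orientation: [3.141, 0.0, 2.694]
wrist_force: [-0.1, 0.4, -1.5]
grip_width: 0.0166
grip_force: 79.4
```

Run:
```python
from h import *
import pickle
o=st();print(o['q']); im=manip.snapshot('wrist');cv2.imwrite('pics/w4.png',im[:,:,::-1]);pickle.dump((o,im),open('w4.pkl','wb'))
_,i3=pickle.load(open('w3.pkl','rb'))
for i in (i3,im):
    g=i[:,:,:].mean(2); print(g[176:206:2,317].astype(int)); print(g[240,280:356:2].astype(int))
```

```text
t 18.575 p [ 0.3754 -0.1798  0.0818] rpy [3.1413 0.0003 2.6938] yaw deg 154.3405321823677 | radial 0.1715278687151823 lat 0.0008001075093500493 tip r 0.0650278687151823 | F tool 0.27138780776982563 0.3542009228038127 -1.4750429659197335 M [-0.0032  0.0157  0.0214] Mcap(cw+) 0.039166402423937104
[-0.0668  0.1019 -0.4859 -0.0002 -0.9827 -1.9517]
[174 178 119  56  60  91  88  83  85  51  47  51  50  53  53]
[232 230 229 229 233 165  54  60  56  59  58  56  57  55  53  53  53  52
  51  51  50  48  49  47  49  46  46  46  44  44  43  27 162 152 153 153
 151 170]
[123 134  72  48  48  84  83  83  86  36  38  39  41  44  45]
[169 170 172 171 178  80  44  47  48  49  54  56  55  52  53  52  52  50
  52  49  53  49  48  47  48  47  48  48  46  46  44  25 189 177 177 178
 174 202]
```

Request:
servo_tool(targets=[{"slide": [0.1,0,-0.8],"yaw": 0},{"slide": [-0.1,0,-0.8],"yaw": 0},{"slide": [-0.763,-0.736,0],"yaw": 0},{"slide": [-0.763,-0.736,0],"yaw": 0},{"slide": [-0.763,-0.736,0],"yaw": 0},{"slide": [-0.763,-0.736,0],"yaw": 0},{"slide": [-0.763,-0.736,0],"yaw": 0},{"slide": [-0.763,-0.736,0],"yaw": 0}])

```text
time_s: 19.62
ee_pos: [0.4649, -0.4204, 0.1452]
orientation: [-3.142, -0.0, 2.693]
wrist_force: [0.5, 0.1, -0.4]
grip_width: 0.0166
grip_force: 79.6
```

Request:
servo_tool(targets=[{"slide": [0,0,0],"yaw": -0.084},{"slide": [0,0,0],"yaw": 0}])

```text
time_s: 19.88
ee_pos: [0.4643, -0.4192, 0.1448]
orientation: [3.141, -0.001, 2.734]
wrist_force: [0.7, -0.1, -1.2]
grip_width: 0.0166
grip_force: 79.5
```

Run:
```python
from h import *
o=manip.get_obs(); p=o['ee_pos']; y=o['orientation'][2]; R=Ro.from_euler('xyz',o['orientation']).as_matrix()
print(p,o['orientation'],R.T@(np.array([.4639,-.4183,.0278])-p), 2.7357-y)
im=manip.snapshot('scene');cv2.imwrite('pics/s2.png',cv2.resize(im[165:255,295:415,::-1],(800,600),interpolation=2))
```

```text
[ 0.46426748 -0.41923871  0.14475432] [ 3.14140726e+00 -1.17624093e-03  2.73399870e+00] [0.00057191 0.00069445 0.11695521] 0.001701299492277375
```

View pics/s2.png

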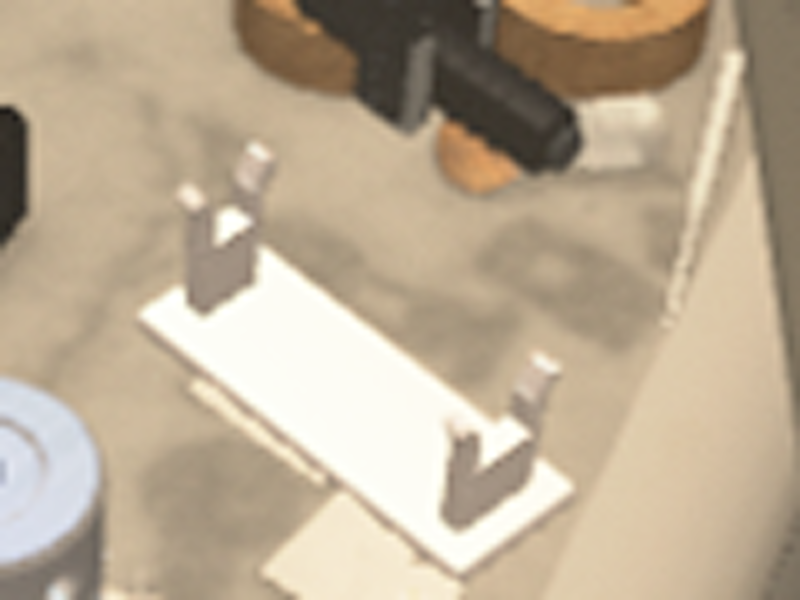

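The empty rest shows its uprights at about (220,250) and (500,440) in the crop, with the bar held level above and aligned with it. Lowering it now.

Request:
servo_tool(targets=[{"slide": [0.014,0.017,0.6],"yaw": 0},{"slide": [0,0,0.6],"yaw": 0},{"slide": [0,0,0.6],"yaw": 0},{"slide": [0,0,0.4],"yaw": 0},{"slide": [0,0,0.3],"yaw": 0},{"slide": [0,0,0.2],"yaw": 0},{"slide": [0,0,0.15],"yaw": 0},{"slide": [0,0,0],"yaw": 0}])

```text
time_s: 20.92
ee_pos: [0.4639, -0.418, 0.0315]
orientation: [3.142, -0.0, 2.735]
wrist_force: [-0.1, 0.3, -1.3]
grip_width: 0.0167
grip_force: 79.5
```

Run:
```python
from h import *
o=manip.get_obs(); print(o['ee_pos'],o['orientation'],o['wrist_force'],o['wrist_torque'])
```

```text
[ 0.46385519 -0.41796699  0.03152498] [ 3.14159085e+00 -3.07280919e-04  2.73483188e+00] [-0.11508024  0.30705351 -1.29127267] [ 0.00307327  0.00584625 -0.00376193]
```

Request:
servo_tool(targets=[{"slide": [0,0,0.04],"yaw": 0},{"slide": [0,0,0.04],"yaw": 0},{"slide": [0,0,0],"yaw": 0}])

```text
time_s: 21.3
ee_pos: [0.4639, -0.418, 0.0285]
orientation: [3.142, -0.0, 2.735]
wrist_force: [0.3, -0.4, -1.1]
grip_width: 0.0167
grip_force: 79.5
```

Request:
servo_tool(targets=[{"slide": [0,0,0],"yaw": 0},{"slide": [0,0,0],"yaw": 0},{"slide": [0,0,0],"yaw": 0},{"slide": [0,0,0],"yaw": 0},{"slide": [0,0,0],"yaw": 0},{"slide": [0,0,0],"yaw": 0}], claw=1)

```text
time_s: 22.05
ee_pos: [0.4639, -0.418, 0.0285]
orientation: [-3.142, -0.0, 2.735]
wrist_force: [0.8, 0.6, -0.0]
grip_width: 0.0856
grip_force: 0.0
```

Request:
servo_tool(targets=[{"slide": [0,0,-0.3],"yaw": 0},{"slide": [0,0,-0.6],"yaw": 0},{"slide": [0,0,-0.8],"yaw": 0},{"slide": [0,0,-0.9],"yaw": 0},{"slide": [0,0,-0.9],"yaw": 0},{"slide": [0,0,-0.9],"yaw": 0},{"slide": [0,0,-0.9],"yaw": 0},{"slide": [0,0,0],"yaw": 0}])

```text
time_s: 23.05
ee_pos: [0.465, -0.4191, 0.2453]
orientation: [-3.14, 0.008, 2.735]
wrist_force: [0.7, 0.8, -0.6]
grip_width: 0.0854
grip_force: 0.0
```

Run:
```python
from h import *
import pickle
o0,_=pickle.load(open('w1.pkl','rb'))
o=manip.get_obs(); im=manip.snapshot('wrist'); print(o['ee_pos'],o['orientation'],o['grip_width'])
for w in (o0,o): print(np.round([proj('wrist',p,w) for p in ([.4165,-.3961,.054],[.5643,-.4594,.045])],1))
cv2.imwrite('pics/w5.png',im[:,:,::-1])
```

```text
[ 0.46496117 -0.41910245  0.24531882] [-3.13960177  0.00793449  2.73490431] 0.08539140845317873
[[320.8 142. ]
 [317.  296.5]]
[[318.7 152.3]
 [318.7 310.8]]
```

View pics/w5.png

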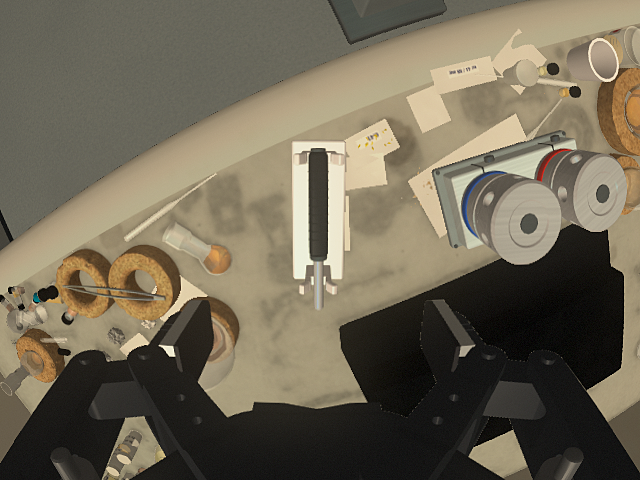

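The bar is back in its rest, with its rear end at (318,150) and tip at (319,309), as predicted to about 1 mm. The glassware hasn't moved. Handing in.

```bash
python3 -c "
from workcell import manip
print(manip.finish_job())"
```

```text
the job is handed in; nothing more can be done
None
```

I handed the job in at about 23 s (limit 72 s), but the hand-in gave no verdict. By my torque and angle readings, the cap is about 0.75 rad past seal contact. In the last wrist picture the bar is home in its rest and no glassware in view looks moved.

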